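# Set the loose fork of a roasting spit and tighten its wing screw

## Robot

A 6-joint arm with a two-finger parallel gripper is mounted at the origin on the work surface. World frame = base frame: x ahead of the robot, y to its left, z up, the work surface at z = 0. Lengths are in m, angles in rad, forces in N, time in s.
With the tool pointing down it reaches from about 0.375 to 0.9 m from the base axis. Payload 3.1 kg.
Tool frame: the origin (TCP) lies on the centre line of the jaws, within the pads' length; the fingertips stand robot.nose_length ahead of it and the grasp point (between the pads) lies 6 mm ahead of it (robot.nose_length is the distance from the TCP to the fingertips, in m); z points along the fingers, y is the line along which they close (so a half turn about z gives the same grasp; the last joint's range is limited). The gripper opens to 87 mm and grips with 3 to 60 N. Pads are 19 mm wide; open, the fingers measure 117 mm over their backs; the gripper's body (75 mm by 190 mm) begins 51 mm behind the grasp point.
Start: joints at [1.113, 0.527, 1.433, -0, 1.181, -0.178], TCP at [0.173, 0.601, 0.248] pointing down, gripper open.
Joint ranges: [-3.08, 3.08], [-0.75, 2.2], [0.22, 2.44], [-1.43, 4.57], [0, 2.65], [-2.85, 2.85]. Speed limits (rad/s): [2.79, 2.79, 3.14, 3.14, 3.14, 3.14].

## Interface

Orientations are given as a unit quaternion [x, y, z, w].
In Python, from rig import robot gives the robot as it stands.
- The arm moves only by the shell command python3 -m crank 'ROWS' [FORCE]. ROWS is JSON, one flat list of numbers, 7 for each row, row after row: the shift along the tool's x, y, z in mm, then the turn, a rotation vector about the tool's x, y, z in degrees, then the closure in counts, from 0 (fully open) to 255 (shut). In form: [x, y, z, ax, ay, az, fingers, x, y, z, ax, ay, az, fingers, ...]. A call has exactly 5 rows; each row is the pose to reach, as a shift and turn from the pose commanded when the call began, along the tool's axes at that moment; what a row does not reach only later rows make up. A row lasts 1/12 s, in which the tool goes at most 41.7 mm and 7.16 degrees, less where a joint would pass 70% of its speed; a pose out of reach is approached as far as the arm can. A call with a gripper value outside its range is refused whole. The fingers move at their own pace and stop on an object; FORCE is the grip in N (left out, the last holds). Time passes only in rows, so rows that repeat a pose let the fingers close, or fill a call up. It gives the time, the measured TCP pose, the force, the opening and the grip force at its end, in the units of the state.
- robot.get_obs(): the state, without advancing time (a new reading comes with each control period).
- robot.camera(name): name is "scene" or "top" or "wrist"; returns a dict with "pixels" (420x560x3 uint8, red, green, blue), "intrinsics" (3x3 intrinsics, pixels), "extrinsics" (4x4, takes a point from camera to world coordinates); the wrist camera has in their place "mount" (4x4, takes a point from camera to tool coordinates, whose origin is the TCP and whose axes are the flange's). Camera axes: x right, y down, z forward; pixel columns grow to the right and rows downward; lengths in m; the calibration is good to about 2 mm. The wrist camera is an equidistant fisheye: a pixel r from the principal point sees the ray r / f radians off the axis. A picture is of the moment at which its call begins: read the wrist's pose just before it. There is no depth.
- robot.hand_in(): hands the job in; it is judged then, once.
The state is a dict: "time": time; "q": joint angles; "joint_velocities": joint speeds; "joint_torque": joint torques, N m; "position": TCP position; "tool_rot": TCP orientation; "ft_force": force on the tool from outside, world axes, zero at the start; "moment": the same for the moment, N m; "grip_width": finger opening in m; "grip_force": force on a finger pad.
Only numpy, scipy, OpenCV 4.12 (cv2) and the standard library are available. Lean on these libraries where they do the work, as an engineer would, in place of code of your own. Each camera call takes 0.05 s, during which the arm holds its last target. There are 200 camera calls.

## Task

The meat fork on the roasting spit has worked loose and slid away from the handle: push it back along the spit until its collar sits right against the round hand guard, then screw its wing screw down until it stops, pushing the wings round clockwise (seen from above) with fingertip strokes. Use the fingertips to push only: take neither the fork nor the screw between the fingers, and leave the spit lying in its stand. Do not disturb the spare fork, the pan or the pepper mill on the table.

Things in the scene. Friction and masses are not known exactly. Their poses are not given: they have to be found in the camera images.
- stand: spit-loading stand fixed to the table: oak board 150 x 520 mm, 30 mm high, with two slotted steel uprights, 126 mm high and 76 mm wide, that carry the spit. Origin on the table below the spit axis; y axis along the spit towards the handle, x axis away from the robot at yaw 0. Uprights at y = 108 to 116 mm and -276 to -284 mm. The spit axis is level, 110 mm above the table.
- spit_mid (a point): point on the axis of the spit, a 20 mm square steel bar, 570 mm long with its point, 2 to 2.6 kg, lying loose in the slots of the stand with up to 4 mm of end play. Same axes as the stand. A 130 mm wooden handle follows beyond the upright on the +y side.
- guard (a point): centre, on the spit axis, of the hand guard's face that looks to the fork. The guard is a round steel disc 100 mm across and 4 mm thick, fixed on the bar just inside the handle-side upright. Same axes as the stand.
- fork_face (a point): the loose steel fork on the spit: crossbar plate 124 mm wide across the spit, 44 mm high, 8 mm thick, with two round tines 10 mm thick, 130 mm long, 52 mm either side of the spit axis, pointing away from the guard. This point: on the spit axis, in the plate's flat face that carries the tines, 64 mm from the collar's guard end. The plate rises 12 mm above the bar. Same axes as the stand.
- collar (a point): point inside the fork's round collar, on the spit axis, 28 mm from the collar's end that meets the guard. The collar is 44 mm across, 56 mm long from that end to the crossbar; it slides on the square bar and cannot turn. Same axes as the stand.
- wings (a point): the fork's dark steel wing screw, upright on the collar: point on its vertical turning axis, 46 mm above the spit axis, 38 mm from the collar's guard end, 26 mm from the tine face of the crossbar. Its x axis runs along the wings: two flat upright ears 6 mm thick, out to 32 mm from the axis, 10 mm below to 12 mm above this point. Round hub between, 23 mm across, up to 2 mm above this point.
- fork (a joint): gap between the fork's collar and the hand guard in m: 0 = collar against the guard, a hard stop; up to 0.14. The fork slides with a drag of about 6 N and stays where it is left. With the gap closed the guard stands 38 mm from the screw axis and rises 4 mm above wings, so there is hardly room for a finger on that side of the screw.
- wing_screw (a joint): angle in rad by which the wing screw still has to be turned: 0 = screwed down to its stop, where the wings lie square across the spit. Turning it clockwise seen from above lowers the value. It starts about half a turn to one turn open, turns with a drag of about 0.05 N m and stays where it is left.
- spare_fork: spare fork, loose on the table between robot and stand, same shape as the fork on the spit, with its own wing screw, about 70 mm high; leave alone. Origin on the table, under its length of 194 mm, 80 mm from the collar's end.
- pan: small black cast-iron pan, 116 mm across, 56 mm high, with a stub handle about 100 mm long, loose on the table beyond the stand; leave alone. Origin at the centre of its underside.
- mill_mid (a point): wooden pepper mill, 62 mm across, 198 mm high, standing loose on the table beyond the stand; leave alone. This point is at its centre, half-way up.

How it is judged:
On the way, in this order (a step that is already met when the one before it is completed fails the run):
1. the fork is pushed up against the hand guard while its screw is still loose (value of joint fork below 0.004 m and value of joint wing_screw above 1.5 rad), for 0.2 s.
2. the wing screw is screwed down to its stop with the fork against the guard (value of joint wing_screw below 0.2 rad and value of joint fork below 0.004 m), for 0.2 s.
At the end, for the whole second after the job is handed in: The fork's collar is within 4 mm of the hand guard, its wing screw is within 0.2 rad of its stop, and the spit lies in its stand within 12 mm of where it was (all of step 2 and distance of spit_mid from where it was at the start of the episode below 0.012 m); the robot touches nothing.
It fails at once if the spit is lifted or pulled out of its stand (moved more than 15 mm) (distance of spit_mid from where it was at the start of the episode above 0.015 m).
It fails at once if the wing screw is taken between the fingers (grasp point inside its wings while the fingers touch it) (y of the grasp point in the frame of wings between -0.004 and 0.004 m and x of the grasp point in the frame of wings between -0.03 and 0.03 m and z of the grasp point in the frame of wings below 0.028 m and contact force between the fingers and anything else above 0.5 N).
It fails at once if the fork is taken between the fingers by its collar, crossbar or tines (grasp point inside them or just over them while the fingers touch something) (contact force between the fingers and anything else above 0.5 N and ((x of the grasp point in the frame of collar between -0.018 and 0.018 m and y of the grasp point in the frame of collar between -0.037 and 0.027 m and z of the grasp point in the frame of collar below 0.036 m) or (x of the grasp point in the frame of collar between -0.062 and 0.062 m and y of the grasp point in the frame of collar between -0.037 and -0.027 m and z of the grasp point in the frame of collar below 0.036 m) or (x of the grasp point in the frame of collar between -0.056 and -0.048 m and y of the grasp point in the frame of collar between -0.16 and -0.03 m and z of the grasp point in the frame of collar below 0.018 m) or (x of the grasp point in the frame of collar between 0.048 and 0.056 m and y of the grasp point in the frame of collar between -0.16 and -0.03 m and z of the grasp point in the frame of collar below 0.018 m))).
It fails at once if the spare fork, the pan or the pepper mill is disturbed (moved more than 20 mm) (distance of any of spare_fork, pan, mill_mid from where it was at the start of the episode above 0.02 m).
It also fails if it takes over 72 s, if anything falls off the work surface, if the arm or the gripper's body presses on something with over 40 N, if the wrist force passes 120 N, or if a joint passes its speed limit or range.

## Working session

There is one attempt and no reset: what is moved stays moved. The work goes in short steps, Python scripts to look and compute and a shell command to move; the robot and the scene stay as the last step left them, time stands still between calls to the robot, and variables do not carry over. Pictures are saved under pics/ and viewed, at most 10 in all, crops included, and the job is handed in when it is done.

```bash
mkdir -p pics; ls; python3 - <<'E'
from rig import robot
import cv2, numpy as np
o=robot.get_obs()
print({k:(np.round(v,4).tolist() if not np.isscalar(v) else v) for k,v in o.items()})
print(robot.nose_length)
for n in ["scene","top"]:
    c=robot.camera(n); cv2.imwrite(f"pics/{n}0.png",cv2.cvtColor(c["pixels"],cv2.COLOR_RGB2BGR))
    print(n,np.round(c["intrinsics"],2).tolist(),np.round(c["extrinsics"],4).tolist())
E
```

```text
pics
{'time': 0.0, 'q': [1.1125, 0.5284, 1.4339, -0.0, 1.1814, -0.1784], 'joint_velocities': [-0.0001, -0.0005, -0.0009, 0.0003, 0.0004, -0.0002], 'joint_torque': [-0.0007, -44.0051, -17.6589, 0.0634, 0.0582, -0.0002], 'position': [0.1723, 0.6001, 0.2466], 'tool_rot': [0.1395, 0.9902, -0.001, -0.0003], 'ft_force': [0.13, 0.0641, 1.1898], 'moment': [-0.0134, 0.0033, 0.0144], 'grip_force': 0.0, 'grip_width': 0.08669352315727447}
0.025
scene [[387.44, 0.0, 285.16], [0.0, 387.44, 209.29], [0.0, 0.0, 1.0]] [[0.8208, 0.3642, -0.4401, 0.8317], [0.5709, -0.5496, 0.6099, -0.4788], [-0.0198, -0.7519, -0.659, 0.5787], [0.0, 0.0, 0.0, 1.0]]
top [[479.51, 0.0, 285.71], [0.0, 479.51, 213.77], [0.0, 0.0, 1.0]] [[-0.0906, -0.9677, 0.2352, 0.2859], [-0.9959, 0.0873, -0.0242, -0.06], [0.0029, -0.2364, -0.9716, 1.1561], [0.0, 0.0, 0.0, 1.0]]
```

View pics/top0.png

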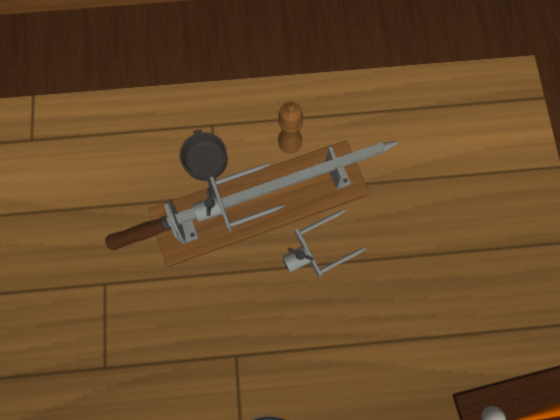

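View pics/scene0.png

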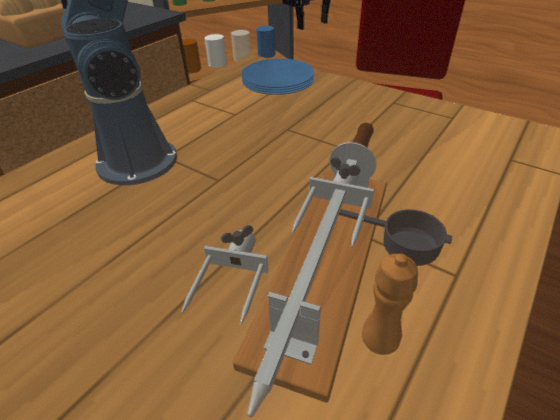

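The top view shows the spit with its handle at the left (110,240) and its point at (395,146). The fork plate is near (220,203), its screw near (210,205), the guard near (172,218), the spare fork near (310,250), the pan at (204,157) and the mill at (290,125). The scene view agrees: screw at (347,168), guard disc at (353,164).

```bash
cat > h.py <<'E'
import numpy as np, cv2
from rig import robot
from scipy.spatial.transform import Rotation as R
def ray(c,uv):
    K=c["intrinsics"]; E=np.array(c["extrinsics"])
    d=E[:3,:3]@np.linalg.inv(K)@np.array([*uv,1.]); return E[:3,3],d
def onz(c,uv,z):
    o,d=ray(c,uv); return o+d*(z-o[2])/d[2]
def wray(c,obs,uv):   # wrist fisheye -> world ray
    K=c["intrinsics"]; p=np.array([(uv[0]-K[0][2])/K[0][0],(uv[1]-K[1][2])/K[1][1]])
    t=np.hypot(*p); d=np.array([*(p/max(t,1e-9)*np.sin(t)),np.cos(t)])
    M=np.array(c["mount"]); Rt=R.from_quat(obs["tool_rot"]).as_matrix()
    return np.array(obs["position"])+Rt@M[:3,3], Rt@M[:3,:3]@d
def wproj(c,obs,P):
    K=c["intrinsics"];M=np.array(c["mount"]); Rt=R.from_quat(obs["tool_rot"]).as_matrix()
    q=M[:3,:3].T@(Rt.T@(np.array(P)-obs["position"])-M[:3,3]); t=np.arctan2(np.hypot(q[0],q[1]),q[2]); n=q[:2]/np.hypot(q[0],q[1])*t
    return np.array([K[0][2]+K[0][0]*n[0],K[1][2]+K[1][1]*n[1]])
def proj(c,P):
    E=np.array(c["extrinsics"]); q=E[:3,:3].T@(np.array(P)-E[:3,3]); q=np.array(c["intrinsics"])@q; return q[:2]/q[2]
E
python3 - <<'E'
from h import *
c=robot.camera("top"); s=robot.camera("scene")
for n,uv,z in [("tip",(397,144.5),.11),("barR",(385,148.5),.12),("barL",(240,196),.12),("hEnd",(112,241),.11),("plateA",(211,180),.132),("plateB",(231,229),.132),("screw",(210,205),.156),
 ("b1",(350,142),.03),("b2",(368,191),.03),("b3",(150,207),.03),("b4",(168,264),.03),("pan",(204,157),.05),("mill",(291,110),.198),("spare",(300,252),.05)]:
    print(n,np.round(onz(c,uv,z),3))
print("mount",np.round(robot.camera("wrist")["mount"],4).tolist(),robot.camera("wrist")["intrinsics"])
a=cv2.resize(c["pixels"][150:270,130:290],None,fx=5,fy=5,interpolation=cv2.INTER_CUBIC)
b=cv2.resize(s["pixels"][115:255,280:440],None,fx=4,fy=4,interpolation=cv2.INTER_CUBIC)
cv2.imwrite("pics/a.png",a[:,:,::-1])
E
```

```text
tip [ 0.681 -0.359  0.11 ]
barR [ 0.67  -0.327  0.12 ]
barL [0.587 0.013 0.12 ]
hEnd [0.512 0.302 0.11 ]
plateA [0.626 0.074 0.132]
plateB [0.51  0.036 0.132]
screw [0.562 0.076 0.156]
b1 [ 0.729 -0.266  0.03 ]
b2 [ 0.597 -0.294  0.03 ]
b3 [0.605 0.238 0.03 ]
b4 [0.462 0.199 0.03 ]
pan [0.714 0.098 0.05 ]
mill [ 0.748 -0.116  0.198]
spare [ 0.459 -0.112  0.05 ]
mount [[0.0001, -0.9674, -0.2532, 0.0682], [1.0, 0.0, 0.0005, 0.0001], [-0.0005, -0.2532, 0.9674, -0.1365], [0.0, 0.0, 0.0, 1.0]] [[325.1922621    0.         278.97210609]
 [  0.         325.1922621  207.42084728]
 [  0.           0.           1.        ]]
```

View pics/a.png

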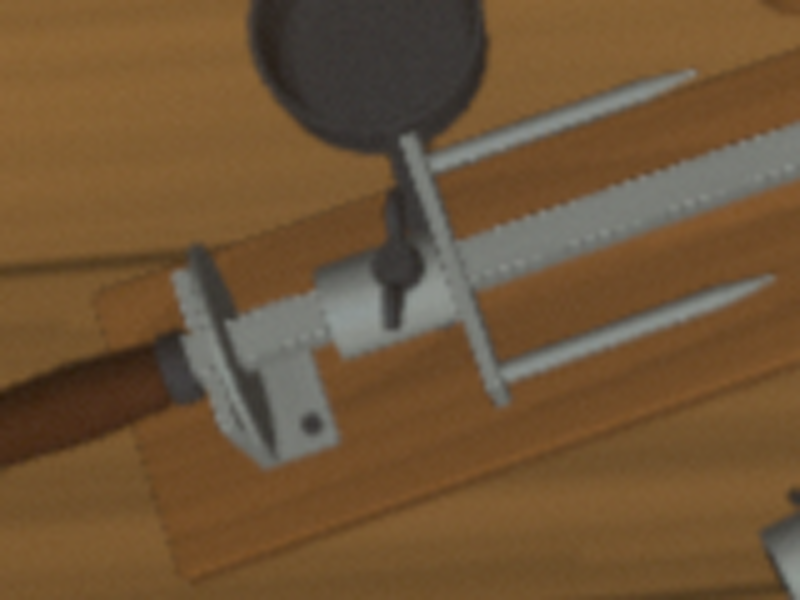

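The close-up shows:
- **Hub:** near (209,203).
- **Wings:** nearly vertical in the image, turned about 15° clockwise of square.
- **Collar:** its guard end is near (195,212).
- **Guard:** its face is near (176,216), so the gap is about 45 mm.

I'll bring the wrist over the spit on the tine side.

```bash
python3 -m crank '[-28,-23,0,0,0,0,0, -56,-46,0,0,0,0,0, -84,-69,0,0,0,0,0, -112,-92,0,0,0,0,0, -140,-115,0,0,0,0,0]'
python3 -m crank '[-28,-23,0,0,0,0,0, -56,-46,0,0,0,0,0, -84,-69,0,0,0,0,0, -112,-92,0,0,0,0,0, -140,-115,0,0,0,0,0]'
python3 -m crank '[-28,-23,0,0,0,0,0, -56,-46,0,0,0,0,0, -84,-69,0,0,0,0,0, -112,-92,0,0,0,0,0, -140,-115,0,0,0,0,0]'
python3 -m crank '[-28,-23,0,0,0,0,0, -56,-46,0,0,0,0,0, -84,-69,0,0,0,0,0, -112,-92,0,0,0,0,0, -140,-115,0,0,0,0,0]'
python3 -m crank '[0,0,0,0,0,6,108, 0,0,0,0,0,12,108, 0,0,0,0,0,18,108, 0,0,0,0,0,24,108, 0,0,0,0,0,30,108]'
python3 -m crank '[0,0,0,0,0,6,108, 0,0,0,0,0,12,108, 0,0,0,0,0,18,108, 0,0,0,0,0,24,108, 0,0,0,0,0,30,108]'
python3 -m crank '[0,0,0,0,0,0,108, 0,0,0,0,0,0,108, 0,0,0,0,0,0,108, 0,0,0,0,0,0,108, 0,0,0,0,0,0,108]'
python3 - <<'E'
from h import *
o=robot.get_obs(); print(o["position"],o["tool_rot"],o["q"],o["grip_width"],o["ft_force"])
c=robot.camera("wrist"); cv2.imwrite("pics/w1.png",c["pixels"][:,:,::-1])
E
```

```text
time: 0.72
position: [0.2759, 0.4501, 0.2476]
tool_rot: [0.139, 0.99, 0.0, 0.0]
ft_force: [0.6, 0.1, -1.0]
grip_width: 0.0868
grip_force: 0.0
time: 1.13
position: [0.3789, 0.3008, 0.2477]
tool_rot: [0.139, 0.99, 0.0, 0.0]
ft_force: [0.5, -0.0, -0.0]
grip_width: 0.0873
grip_force: 0.0
time: 1.55
position: [0.4818, 0.1514, 0.2477]
tool_rot: [0.14, 0.99, 0.0, 0.0]
ft_force: [1.0, 0.4, 0.3]
grip_width: 0.087
grip_force: 0.0
time: 1.97
position: [0.5845, 0.0022, 0.2476]
tool_rot: [0.14, 0.99, 0.0, 0.0]
ft_force: [0.1, 0.7, -0.4]
grip_width: 0.0868
grip_force: 0.0
time: 2.38
position: [0.5837, 0.0037, 0.2474]
tool_rot: [0.394, 0.919, -0.0, -0.0]
ft_force: [0.6, 0.8, 0.5]
grip_width: 0.0616
grip_force: 0.0
time: 2.8
position: [0.5837, 0.0039, 0.2475]
tool_rot: [0.618, 0.786, -0.0, -0.0]
ft_force: [-0.3, -0.6, 0.4]
grip_width: 0.0501
grip_force: 0.0
time: 3.22
position: [0.5837, 0.0039, 0.2476]
tool_rot: [0.615, 0.788, -0.0, 0.0]
ft_force: [0.1, 0.3, 0.5]
grip_width: 0.0502
grip_force: 0.0
[0.58373197 0.00390747 0.24757589] [ 6.15481212e-01  7.88151558e-01 -1.29032699e-05  9.14443432e-06] [-1.84607287e-01  4.71710378e-01  1.53867846e+00 -3.46202961e-05
  1.13119946e+00 -4.29396123e-01] 0.05017586297907636 [0.10793008 0.30395306 0.47962812]
```

View pics/w1.png

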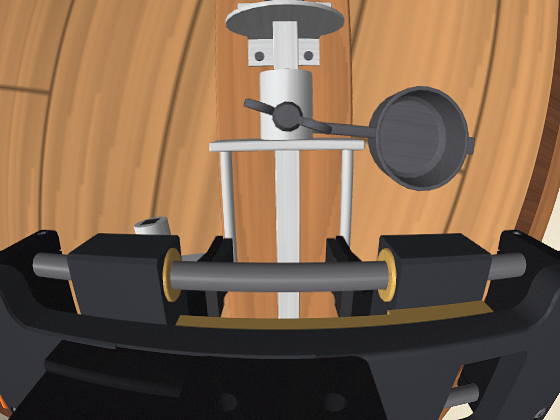

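The wrist view looks along the spit, with the handle at the top. The hub is at (288,115), the wing tips at (247,102) and (330,128), the plate top edge runs from (210,145) to (363,145), the collar end is near row 70, and the guard is at rows 5–35.

```bash
cat >> h.py <<'E'
def won(c,o,uv,z):
    p,d=wray(c,o,uv); return p+d*(z-p[2])/d[2]
E
python3 - <<'E'
from h import *
o=robot.get_obs(); c=robot.camera("wrist"); g=lambda u,v,z: won(c,o,(u,v),z)
P={"hub":g(288,114,.158),"wl":g(247,102,.166),"wr":g(330,128,.166),"plL":g(210,148,.132),"plR":g(363,146,.132),"colL":g(261,71,.12),"colR":g(311,71,.12),
"barT1":g(276,160,.12),"barT2":g(299,160,.12),"barB1":g(277.5,225,.12),"barB2":g(299,225,.12),"grdbot":g(285,33,.062),"gL":g(226,20,.11),"gR":g(343,20,.11)}
for k,v in P.items(): print(k,np.round(v*1000,1))
m1=(P["barT1"]+P["barT2"])/2; m2=(P["barB1"]+P["barB2"])/2; d=m1-m2; print("bar yaw",np.degrees(np.arctan2(-d[0],d[1])))
p=P["plR"]-P["plL"]; print("plate yaw",np.degrees(np.arctan2(p[1],p[0])),np.hypot(*p[:2]))
w=P["wr"]-P["wl"]; print("wing az",np.degrees(np.arctan2(w[1],w[0])),np.hypot(*w[:2]))
# blue: in tool frame
Rt=R.from_quat(o["tool_rot"]).as_matrix()
for k,v in P.items(): print(k,np.round(Rt.T@(v-o["position"])*1000,1))
E
```

```text
hub [572.1  79.2 158. ]
wl [543.6  80.3 166. ]
wr [601.5  77.  166. ]
plL [519.7  40.4 132. ]
plR [636.1  71.5 132. ]
colL [543.3 109.7 120. ]
colR [582.1 119.7 120. ]
barT1 [572.6  41.9 120. ]
barT2 [590.8  46.5 120. ]
barB1 [587.1 -11.5 120. ]
barB2 [604.9  -7.1 120. ]
grdbot [551.1 162.3  62. ]
gL [501.9 149.6 110. ]
gR [598.2 174.4 110. ]
bar yaw 15.01951768035379
plate yaw 14.943157692090105 0.12044654759282226
wing az -3.2887178920682834 0.057966019986765635
hub [75.8  7.  89.6]
wl [ 83.8 -20.4  81.6]
wr [66.6 34.9 81.6]
plL [ 50.9 -53.3 115.6]
plR [ 52.9  67.1 115.6]
colL [112.4 -13.6 127.6]
colR [112.7  26.5 127.6]
barT1 [ 39.6  -1.6 127.6]
barT2 [ 39.6  17.1 127.6]
barB1 [-15.8  -0.5 127.6]
barB2 [-15.9  17.9 127.6]
grdbot [161.6   6.7 185.6]
gL [161.2 -44.1 137.6]
gR [161.9  55.3 137.6]
```

```bash
python3 -m crank '[0,8,20,0,0,0,108, 0,8,42,0,0,0,108, 0,8,64,0,0,0,108, 0,8,86,0,0,0,108, 0,8,107,0,0,0,108]'
python3 -m crank '[8,0,0,0,0,0,108, 16,0,0,0,0,0,108, 24,0,0,0,0,0,108, 32,0,0,0,0,0,108, 36,0,0,0,0,0,108]'
python3 -m crank '[4,0,0,0,0,0,108, 8,0,0,0,0,0,108, 12,0,0,0,0,0,108, 16,0,0,0,0,0,108, 20,0,0,0,0,0,108]'
python3 -m crank '[4,0,0,0,0,0,108, 8,0,0,0,0,0,108, 12,0,0,0,0,0,108, 16,0,0,0,0,0,108, 20,0,0,0,0,0,108]'
```

```text
time: 3.73
position: [0.5915, 0.0059, 0.1396]
tool_rot: [0.616, 0.788, 0.0, 0.0]
ft_force: [1.1, -0.4, -0.1]
grip_width: 0.0502
grip_force: 0.0
time: 4.15
position: [0.5831, 0.0423, 0.1421]
tool_rot: [0.615, 0.788, 0.001, 0.001]
ft_force: [0.4, 0.3, -0.6]
grip_width: 0.0501
grip_force: 0.8
time: 4.57
position: [0.5789, 0.0585, 0.142]
tool_rot: [0.615, 0.789, -0.001, 0.002]
ft_force: [-0.5, -6.5, 2.0]
grip_width: 0.0502
grip_force: 3.1
time: 4.98
position: [0.5737, 0.0779, 0.142]
tool_rot: [0.615, 0.789, -0.001, 0.002]
ft_force: [-0.9, -7.3, 2.8]
grip_width: 0.0498
grip_force: 3.1
```

```bash
python3 -m crank '[2,0,0,0,0,0,108, 4,0,0,0,0,0,108, 6,0,0,0,0,0,108, 8,0,0,0,0,0,108, 9,0,0,0,0,0,108]'
python3 -m crank '[1,0,0,0,0,0,108, 2,0,0,0,0,0,108, 3,0,0,0,0,0,108, 4,0,0,0,0,0,108, 5,0,0,0,0,0,108]'
```

```text
time: 5.4
position: [0.572, 0.0848, 0.1421]
tool_rot: [0.614, 0.79, -0.002, 0.004]
ft_force: [0.1, -14.8, 2.6]
grip_width: 0.0504
grip_force: 6.9
time: 5.82
position: [0.5719, 0.0868, 0.1422]
tool_rot: [0.613, 0.79, -0.004, 0.006]
ft_force: [0.7, -21.1, 1.9]
grip_width: 0.0501
grip_force: 10.0
```

```bash
python3 - <<'E'
from h import *
c=robot.camera("wrist"); t=robot.camera("top")["pixels"][150:270,120:280]
cv2.imwrite("pics/w2.png",np.vstack([c["pixels"][:200],cv2.resize(t,(534,400),interpolation=cv2.INTER_CUBIC)[:, :560] if 0 else cv2.copyMakeBorder(cv2.resize(t,(533,400),interpolation=cv2.INTER_CUBIC),0,0,0,27,0)])[:,:,::-1])
E
```

```text
(no output)
```

View pics/w2.png

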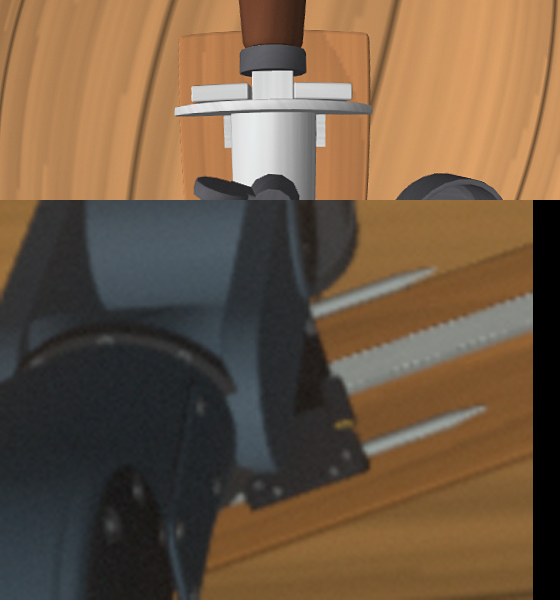

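The wrist view shows the collar end right against the guard disc (row 110), with the wing still slanted, so step 1 is met. Next I back off, rise and close the fingers.

```bash
python3 -m crank '[-6,0,0,0,0,0,108, -12,0,0,0,0,0,108, -24,0,0,0,0,0,108, -36,0,0,0,0,0,108, -36,0,0,0,0,0,108]'
python3 -m crank '[0,0,-22,0,0,0,108, 0,0,-44,0,0,0,108, 0,0,-66,0,0,0,255, 0,0,-88,0,0,0,255, 0,0,-110,0,0,0,255]'
python3 -m crank '[0,0,0,0,0,0,255, 0,0,0,0,0,0,255, 0,0,0,0,0,0,255, 0,0,0,0,0,0,255, 0,0,0,0,0,0,255]'
python3 - <<'E'
from h import *
o=robot.get_obs(); print(o["position"],o["tool_rot"],o["q"],o["grip_width"],o["ft_force"])
c=robot.camera("wrist"); cv2.imwrite("pics/w3.png",cv2.resize(c["pixels"][20:220,130:430],(800,533),interpolation=cv2.INTER_CUBIC)[:,:,::-1])
E
```

```text
time: 6.33
position: [0.5797, 0.0563, 0.1408]
tool_rot: [0.617, 0.787, 0.0, 0.001]
ft_force: [-0.3, 0.5, -0.9]
grip_width: 0.0503
grip_force: 0.0
time: 6.75
position: [0.5782, 0.0585, 0.2515]
tool_rot: [0.616, 0.788, 0.0, -0.0]
ft_force: [0.8, 0.7, -0.5]
grip_width: 0.0376
grip_force: 0.0
time: 7.17
position: [0.5776, 0.0583, 0.249]
tool_rot: [0.616, 0.788, -0.001, -0.001]
ft_force: [-0.3, 0.7, 0.1]
grip_width: 0.0055
grip_force: 0.0
[0.57761918 0.05834542 0.24900761] [ 0.61590148  0.78782161 -0.00081833 -0.00134149] [-9.17481196e-02  4.66926151e-01  1.54294626e+00  8.33145194e-05
  1.13486212e+00 -3.35518362e-01] 0.005467240363543801 [-0.27565425  0.65216247  0.07624122]
```

View pics/w3.png

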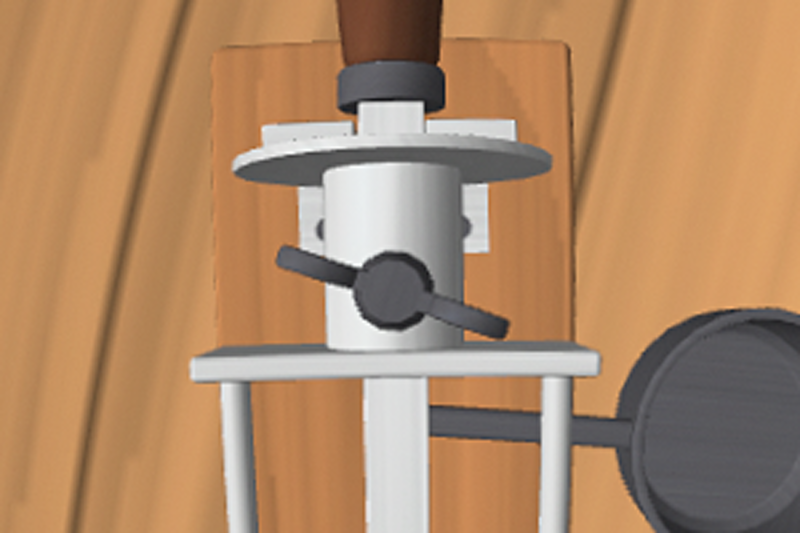

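The collar touches the guard. In full-image pixels the hub is at (277,129) and the wing tips are at about (235,116) and (319,142).

```bash
python3 - <<'E'
from h import *
o=robot.get_obs(); c=robot.camera("wrist"); g=lambda u,v,z: won(c,o,(u,v),z)
Rt=R.from_quat(o["tool_rot"]).as_matrix()
P={"hub":g(277.4,128.2,.158),"wl":g(234.5,115.5,.166),"wr":g(320.5,142.5,.166),"plL":g(202,159,.132),"plR":g(354,159,.132)}
for k,v in P.items(): print(k,np.round(v*1000,1),np.round(Rt.T@(v-o["position"])*1000,1))
w=P["wr"]-P["wl"]; print("wing az",np.degrees(np.arctan2(w[1],w[0])),"tool y az",np.degrees(np.arctan2(Rt[1,1],Rt[0,1])))
E
```

```text
hub [561.3 122.3 158. ] [65.9 -0.3 91.2]
wl [531.2 124.1 166. ] [ 75.  -29.1  83.3]
wr [591.8 120.2 166. ] [56.6 28.8 83.1]
plL [508.5  84.7 132. ] [ 42.2 -60.5 117.4]
plR [625.9 113.9 132. ] [ 42.2  60.4 117.1]
wing az -3.6541483769758427 tool y az 13.967000132053725
```

```bash
python3 -m crank '[16,6,0,0,0,3.5,255, 32,13,0,0,0,7,255, 47,19,0,0,0,10.5,255, 63,26,0,0,0,14,255, 79,32,0,0,0,17.7,255]'
python3 -m crank '[0,0,10,0,0,0,255, 0,0,20,0,0,0,255, 0,0,30,0,0,0,255, 0,0,40,0,0,0,255, 0,0,40,0,0,0,255]'
python3 -m crank '[0,0,0,0,0,0,255, 0,0,0,0,0,0,255, 0,0,0,0,0,0,255, 0,0,0,0,0,0,255, 0,0,0,0,0,0,255]'
python3 - <<'E'
from h import *
o=robot.get_obs(); Rt=R.from_quat(o["tool_rot"]).as_matrix(); print(o["position"],o["q"],o["grip_width"])
print(np.round(Rt.T@(np.array([.5613,.1223,.158])-o["position"])*1000,1),"y az",np.degrees(np.arctan2(Rt[1,1],Rt[0,1])))
E
```

```text
time: 7.68
position: [0.5905, 0.1433, 0.2499]
tool_rot: [0.731, 0.682, -0.0, -0.0]
ft_force: [0.7, 0.0, 0.0]
grip_width: 0.0004
grip_force: 0.0
time: 8.1
position: [0.5885, 0.1415, 0.2072]
tool_rot: [0.73, 0.683, -0.003, -0.002]
ft_force: [0.1, -0.4, 0.4]
grip_width: 0.0005
grip_force: 0.0
time: 8.52
position: [0.5908, 0.1426, 0.2112]
tool_rot: [0.73, 0.684, 0.0, 0.0]
ft_force: [0.4, 0.7, -0.1]
grip_width: -0.0
grip_force: 0.0
[0.59081355 0.14255217 0.21115584] [ 5.31092534e-02  5.46032332e-01  1.51498305e+00 -4.74706514e-05
  1.07932884e+00  1.18339837e-01] -3.0611204187629094e-06
[-22.1 -28.2  53.1] y az -3.736158818513344
```

```bash
python3 -m crank '[0,0,8,0,0,0,255, 0,0,16,0,0,0,255, 0,0,23,0,0,0,255, 0,0,29,0,0,0,255, 0,0,29,0,0,0,255]'
python3 -m crank '[-2,0,0,0,0,0,255, -4,0,0,0,0,0,255, -6,0,0,0,0,0,255, -8,0,0,0,0,0,255, -11,0,0,0,0,0,255]'
python3 -m crank '[-3.5,1.1,0,0,0,7,255, -7.1,1.8,0,0,0,14,255, -10.8,2.1,0,0,0,21,255, -14.4,1.9,0,0,0,28,255, -18,1.2,0,0,0,35,255]'
python3 - <<'E'
from h import *
o=robot.get_obs(); Rt=R.from_quat(o["tool_rot"]).as_matrix(); print(o["position"],o["q"],o["grip_width"])
print(np.round(Rt.T@(np.array([.5613,.1223,.158])-o["position"])*1000,1),"y az",np.degrees(np.arctan2(Rt[1,1],Rt[0,1])))
c=robot.camera("wrist"); s=robot.camera("scene")["pixels"][110:250,260:440]
cv2.imwrite("pics/w4.png",np.vstack([c["pixels"][:170],cv2.resize(s,(560,430),interpolation=cv2.INTER_CUBIC)])[:,:,::-1])
E
```

```text
time: 8.93
position: [0.5892, 0.1426, 0.1794]
tool_rot: [0.73, 0.684, -0.002, -0.001]
ft_force: [-1.1, 0.7, -0.4]
grip_width: 0.0001
grip_force: 0.0
time: 9.35
position: [0.59, 0.1319, 0.182]
tool_rot: [0.73, 0.684, 0.001, -0.0]
ft_force: [0.0, 2.9, 1.0]
grip_width: 0.0007
grip_force: 1.3
time: 9.77
position: [0.5909, 0.1139, 0.1821]
tool_rot: [0.903, 0.43, 0.002, 0.0]
ft_force: [1.5, 1.7, -0.2]
grip_width: 0.0003
grip_force: 1.2
[0.59085697 0.11387457 0.18213277] [4.23993520e-03 5.74769232e-01 1.55745923e+00 1.55453765e-03
 1.00633856e+00 6.86033784e-01] 0.0002860315375406566
[-12.2 -28.3  24.1] y az -39.11157078340257
```

View pics/w4.png

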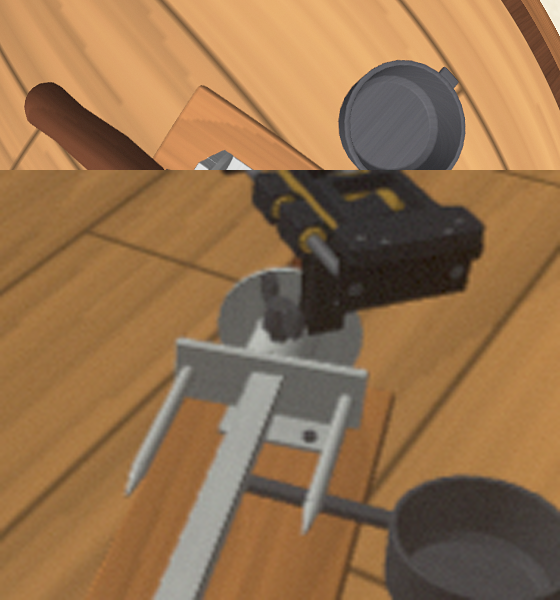

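The scene crop shows the finger beside the screw and the wings swung clockwise, still with a light load. I continue the same arc.

```bash
python3 -m crank '[-3.5,1.1,0,0,0,7,255, -7.1,1.8,0,0,0,14,255, -10.8,2.1,0,0,0,21,255, -14.4,1.9,0,0,0,28,255, -18,1.2,0,0,0,35,255]'
python3 -m crank '[-3.5,1.1,0,0,0,7,255, -7.1,1.8,0,0,0,14,255, -10.8,2.1,0,0,0,21,255, -14.4,1.9,0,0,0,28,255, -18,1.2,0,0,0,35,255]'
python3 -m crank '[-3.5,1.1,0,0,0,7,255, -7.1,1.8,0,0,0,14,255, -10.8,2.1,0,0,0,21,255, -14.4,1.9,0,0,0,28,255, -18,1.2,0,0,0,35,255]'
python3 - <<'E'
from h import *
o=robot.get_obs(); Rt=R.from_quat(o["tool_rot"]).as_matrix(); print(o["position"],o["q"],o["moment"])
print(np.round(Rt.T@(np.array([.5613,.1223,.158])-o["position"])*1000,1),"y az",np.degrees(np.arctan2(Rt[1,1],Rt[0,1])))
E
```

```text
time: 10.28
position: [0.5814, 0.0982, 0.1822]
tool_rot: [0.99, 0.14, 0.002, 0.001]
ft_force: [3.7, -0.8, -0.3]
grip_width: 0.0006
grip_force: 1.3
time: 10.7
position: [0.5641, 0.0912, 0.1823]
tool_rot: [0.987, -0.164, 0.002, 0.001]
ft_force: [2.0, -4.2, 0.5]
grip_width: 0.0003
grip_force: 1.5
time: 11.12
position: [0.5454, 0.0957, 0.1821]
tool_rot: [0.892, -0.453, 0.001, 0.001]
ft_force: [0.3, -3.1, 1.2]
grip_width: 0.0006
grip_force: 1.6
[0.54542486 0.09574418 0.18209792] [-0.02651008  0.51951972  1.67765666 -0.00366432  0.94326251  2.485863  ] [-0.62026484  0.17634131 -0.0695521 ]
[-12.1 -28.5  24. ] y az -143.82527806426654
```

```bash
python3 -m crank '[-1.7,0.6,0,0,0,3.5,255, -3.5,1.1,0,0,0,7,255, -5.3,1.5,0,0,0,10.5,255, -7.1,1.8,0,0,0,14,255, -8.9,2,0,0,0,17.5,255]'
python3 -m crank '[-1,0,0,0,0,0,255, -2,0,0,0,0,0,255, -3,0,0,0,0,0,255, -4,0,0,0,0,0,255, -4,0,0,0,0,0,255]'
python3 - <<'E'
from h import *
o=robot.get_obs(); Rt=R.from_quat(o["tool_rot"]).as_matrix(); print(o["position"],o["q"],o["moment"])
print(np.round(Rt.T@(np.array([.5613,.1223,.158])-o["position"])*1000,1),"y az",np.degrees(np.arctan2(Rt[1,1],Rt[0,1])))
E
```

```text
time: 11.53
position: [0.538, 0.1021, 0.182]
tool_rot: [0.813, -0.582, 0.001, 0.001]
ft_force: [-1.1, -3.5, 2.1]
grip_width: 0.0006
grip_force: 1.5
time: 11.95
position: [0.5369, 0.1071, 0.1816]
tool_rot: [0.813, -0.582, 0.0, 0.0]
ft_force: [-1.0, -2.6, 2.0]
grip_width: -0.0001
grip_force: 1.4
[0.53692988 0.10712532 0.18164523] [-7.15165090e-03  5.13133965e-01  1.69330106e+00 -1.66236307e-04
  9.35025553e-01  2.80563065e+00] [-0.4369985   0.26158745  0.02389027]
[ -6.5 -28.   23.6] y az -161.15489884833016
```

The load never rose, and the finger passed beyond the square position. So the screw had nearly a full turn to go and a second half turn is needed. I back off, lift, swing back and look.

```bash
python3 -m crank '[4,0,0,0,0,0,255, 8,0,0,0,0,0,255, 8,0,-20,0,0,0,255, 8,0,-40,0,0,0,255, 8,0,-60,0,0,0,255]'
python3 -m crank '[3.3,-2,0,0,0,-7,255, 6.3,-4.5,0,0,0,-14,255, 9,-7.2,0,0,0,-21,255, 11.4,-10.3,0,0,0,-28,255, 13.4,-13.7,0,0,0,-35,255]'
python3 -m crank '[3.3,-2,0,0,0,-7,255, 6.3,-4.5,0,0,0,-14,255, 9,-7.2,0,0,0,-21,255, 11.4,-10.3,0,0,0,-28,255, 13.4,-13.7,0,0,0,-35,255]'
python3 -m crank '[3.3,-2,0,0,0,-7,255, 6.3,-4.5,0,0,0,-14,255, 9,-7.2,0,0,0,-21,255, 11.4,-10.3,0,0,0,-28,255, 13.4,-13.7,0,0,0,-35,255]'
python3 -m crank '[3.3,-2,0,0,0,-7,255, 6.3,-4.5,0,0,0,-14,255, 9,-7.2,0,0,0,-21,255, 11.4,-10.3,0,0,0,-28,255, 13.4,-13.7,0,0,0,-35,255]'
python3 -m crank '[-16,-6,0,0,0,-4,255, -32,-12,0,0,0,-8,255, -48,-18,0,0,0,-12,255, -64,-24,0,0,0,-16,255, -80,-30,0,0,0,-20,255]'
python3 -m crank '[0,0,0,0,0,0,255, 0,0,0,0,0,0,255, 0,0,0,0,0,0,255, 0,0,0,0,0,0,255, 0,0,0,0,0,0,255]'
python3 - <<'E'
from h import *
o=robot.get_obs(); Rt=R.from_quat(o["tool_rot"]).as_matrix(); print(o["position"],o["q"],"y az",np.degrees(np.arctan2(Rt[1,1],Rt[0,1])))
c=robot.camera("wrist"); x=wproj(c,o,[.5613,.1223,.158]); print(x)
np.savez("w5",p=o["position"],r=o["tool_rot"])
cv2.imwrite("pics/w5.png",cv2.resize(c["pixels"][20:220,130:430],(800,533),interpolation=cv2.INTER_CUBIC)[:,:,::-1])
E
```

```text
time: 12.37
position: [0.5393, 0.0996, 0.2415]
tool_rot: [0.813, -0.582, -0.001, 0.0]
ft_force: [0.3, 0.3, -0.5]
grip_width: 0.0004
grip_force: 0.0
time: 12.78
position: [0.557, 0.0912, 0.2413]
tool_rot: [0.951, -0.308, -0.0, -0.0]
ft_force: [0.1, 0.1, 0.0]
grip_width: 0.0007
grip_force: 0.0
time: 13.2
position: [0.576, 0.0944, 0.2412]
tool_rot: [1.0, -0.008, -0.0, -0.0]
ft_force: [-0.3, -0.2, -0.4]
grip_width: 0.0002
grip_force: 0.0
time: 13.62
position: [0.5897, 0.1079, 0.2411]
tool_rot: [0.956, 0.293, 0.0, -0.001]
ft_force: [-0.4, 0.5, -0.6]
grip_width: 0.0004
grip_force: 0.0
time: 14.03
position: [0.5931, 0.1269, 0.2411]
tool_rot: [0.824, 0.567, 0.0, -0.0]
ft_force: [1.1, -0.1, 0.2]
grip_width: 0.0004
grip_force: 0.0
time: 14.45
position: [0.5355, 0.0626, 0.2412]
tool_rot: [0.713, 0.701, 0.0, -0.0]
ft_force: [-0.4, 0.0, 0.2]
grip_width: 0.0002
grip_force: 0.0
time: 14.87
position: [0.5366, 0.0634, 0.2415]
tool_rot: [0.715, 0.7, 0.0, 0.0]
ft_force: [0.5, 0.3, -0.7]
grip_width: 0.0003
grip_force: 0.0
[0.53662574 0.06343974 0.24149297] [-8.93954919e-02  4.21375943e-01  1.65249666e+00  3.84592372e-04
  1.06715650e+00 -6.83672126e-02] y az -1.2154659118896078
[312.46086424 138.58344022]
```

View pics/w5.png

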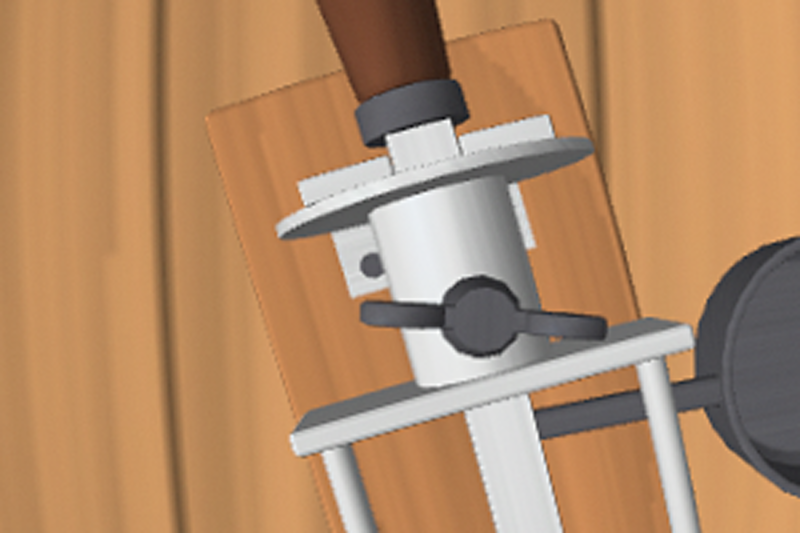

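The hub is at (311.5,138), where predicted, and the collar is still against the guard. The wings have made a half turn and are back near the starting slant, about -5° azimuth. I repeat the stroke.

```bash
python3 -m crank '[16,10,0,0,0,1,255, 32,21,0,0,0,2,255, 48,32,0,0,0,3,255, 64,42,0,0,0,3,255, 80,53,0,0,0,3,255]'
python3 -m crank '[0,0,15,0,0,0,255, 0,0,30,0,0,0,255, 0,0,45,0,0,0,255, 0,0,59,0,0,0,255, 0,0,59,0,0,0,255]'
python3 -m crank '[-2,0,0,0,0,0,255, -4,0,0,0,0,0,255, -6,0,0,0,0,0,255, -8,0,0,0,0,0,255, -11,0,0,0,0,0,255]'
python3 -m crank '[-3.5,1.1,0,0,0,7,255, -7.1,1.8,0,0,0,14,255, -10.8,2.1,0,0,0,21,255, -14.4,1.9,0,0,0,28,255, -18,1.2,0,0,0,35,255]'
python3 - <<'E'
from h import *
o=robot.get_obs(); Rt=R.from_quat(o["tool_rot"]).as_matrix()
print(np.round(Rt.T@(np.array([.5613,.1223,.158])-o["position"])*1000,1),"y az",np.degrees(np.arctan2(Rt[1,1],Rt[0,1])))
E
```

```text
time: 15.33
position: [0.5912, 0.143, 0.2414]
tool_rot: [0.733, 0.681, -0.0, -0.0]
ft_force: [-0.0, -0.3, 0.2]
grip_width: 0.0004
grip_force: 0.0
time: 15.75
position: [0.5888, 0.1421, 0.1795]
tool_rot: [0.733, 0.681, -0.002, -0.002]
ft_force: [-0.1, 0.4, -0.5]
grip_width: 0.0006
grip_force: 0.0
time: 16.17
position: [0.5906, 0.1311, 0.1837]
tool_rot: [0.733, 0.68, 0.001, 0.0]
ft_force: [0.2, 1.5, 0.9]
grip_width: 0.0007
grip_force: 1.3
time: 16.58
position: [0.5912, 0.1129, 0.1837]
tool_rot: [0.905, 0.426, 0.002, 0.0]
ft_force: [0.8, 1.9, 0.5]
grip_width: 0.0003
grip_force: 1.2
[-11.9 -29.1  25.6] y az -39.61450323143108
```

```bash
python3 -m crank '[-3.5,1.1,0,0,0,7,255, -7.1,1.8,0,0,0,14,255, -10.8,2.1,0,0,0,21,255, -14.4,1.9,0,0,0,28,255, -18,1.2,0,0,0,35,255]'
python3 -m crank '[-3.5,1.1,0,0,0,7,255, -7.1,1.8,0,0,0,14,255, -10.8,2.1,0,0,0,21,255, -14.4,1.9,0,0,0,28,255, -18,1.2,0,0,0,35,255]'
python3 -m crank '[-3.5,1.1,0,0,0,7,255, -7.1,1.8,0,0,0,14,255, -10.8,2.1,0,0,0,21,255, -14.4,1.9,0,0,0,28,255, -18,1.2,0,0,0,35,255]'
python3 -m crank '[-1.7,0.6,0,0,0,3.5,255, -3.5,1.1,0,0,0,7,255, -5.3,1.5,0,0,0,10.5,255, -7.1,1.8,0,0,0,14,255, -8.9,2,0,0,0,17.5,255]'
python3 - <<'E'
from h import *
o=robot.get_obs(); Rt=R.from_quat(o["tool_rot"]).as_matrix(); print(o["q"][5])
print(np.round(Rt.T@(np.array([.5613,.1223,.158])-o["position"])*1000,1),"y az",np.degrees(np.arctan2(Rt[1,1],Rt[0,1])))
E
```

```text
time: 17.0
position: [0.5816, 0.0972, 0.1839]
tool_rot: [0.991, 0.134, 0.003, 0.001]
ft_force: [3.5, -1.0, -0.6]
grip_width: 0.0006
grip_force: 1.3
time: 17.42
position: [0.5643, 0.0904, 0.1837]
tool_rot: [0.985, -0.17, 0.003, 0.001]
ft_force: [2.4, -3.3, 0.6]
grip_width: 0.0006
grip_force: 1.4
time: 17.83
position: [0.5456, 0.0951, 0.1835]
tool_rot: [0.889, -0.458, 0.002, 0.001]
ft_force: [0.1, -3.9, 1.0]
grip_width: 0.0007
grip_force: 1.5
time: 18.25
position: [0.5382, 0.1013, 0.1834]
tool_rot: [0.81, -0.587, 0.001, 0.001]
ft_force: [0.6, -5.4, 3.0]
grip_width: 0.0005
grip_force: 2.9
2.8104452022057083
[-12.8 -28.5  25.3] y az -161.87719142961646
```

```bash
python3 -m crank '[-1,0,0,0,0,0,255, -2,0,0,0,0,0,255, -3,0,0,0,0,0,255, -4,0,0,0,0,0,255, -4,0,0,0,0,0,255]'
python3 - <<'E'
from h import *
o=robot.get_obs(); Rt=R.from_quat(o["tool_rot"]).as_matrix(); print(o["q"][5])
print(np.round(Rt.T@(np.array([.5613,.1223,.158])-o["position"])*1000,1),"y az",np.degrees(np.arctan2(Rt[1,1],Rt[0,1])))
E
```

```text
time: 18.67
position: [0.5383, 0.102, 0.1836]
tool_rot: [0.811, -0.585, 0.004, 0.003]
ft_force: [0.9, -14.1, 1.0]
grip_width: 0.0004
grip_force: 6.7
2.8139908856597513
[-12.2 -28.2  25.5] y az -161.5502910775976
```

The load rose to 14 N with no further travel, so the screw is at its stop. I back off, lift, swing away and check.

```bash
python3 -m crank '[5,0,0,0,0,0,255, 10,0,0,0,0,0,255, 12,0,-20,0,0,0,255, 12,0,-40,0,0,0,255, 12,0,-60,0,0,0,255]'
python3 -m crank '[3.3,-2,0,0,0,-7,255, 6.3,-4.5,0,0,0,-14,255, 9,-7.2,0,0,0,-21,255, 11.4,-10.3,0,0,0,-28,255, 13.4,-13.7,0,0,0,-35,255]'
python3 -m crank '[3.3,-2,0,0,0,-7,255, 6.3,-4.5,0,0,0,-14,255, 9,-7.2,0,0,0,-21,255, 11.4,-10.3,0,0,0,-28,255, 13.4,-13.7,0,0,0,-35,255]'
python3 -m crank '[3.3,-2,0,0,0,-7,255, 6.3,-4.5,0,0,0,-14,255, 9,-7.2,0,0,0,-21,255, 11.4,-10.3,0,0,0,-28,255, 13.4,-13.7,0,0,0,-35,255]'
python3 -m crank '[3.3,-2,0,0,0,-7,255, 6.3,-4.5,0,0,0,-14,255, 9,-7.2,0,0,0,-21,255, 11.4,-10.3,0,0,0,-28,255, 13.4,-13.7,0,0,0,-35,255]'
python3 -m crank '[-16,-6,0,0,0,-7,255, -32,-12,0,0,0,-14,255, -48,-18,0,0,0,-21,255, -64,-24,0,0,0,-28,255, -80,-30,0,0,0,-34,255]'
python3 -m crank '[0,0,0,0,0,0,255, 0,0,0,0,0,0,255, 0,0,0,0,0,0,255, 0,0,0,0,0,0,255, 0,0,0,0,0,0,255]'
python3 - <<'E'
from h import *
o=robot.get_obs(); Rt=R.from_quat(o["tool_rot"]).as_matrix(); print("y az",np.degrees(np.arctan2(Rt[1,1],Rt[0,1])))
c=robot.camera("wrist"); print(wproj(c,o,[.5613,.1223,.158]))
cv2.imwrite("pics/w6.png",cv2.resize(c["pixels"][20:220,130:430],(800,533),interpolation=cv2.INTER_CUBIC)[:,:,::-1])
E
```

```text
time: 19.08
position: [0.5403, 0.0951, 0.243]
tool_rot: [0.81, -0.586, -0.001, -0.0]
ft_force: [0.7, -0.3, 0.1]
grip_width: 0.0008
grip_force: 0.0
time: 19.5
position: [0.5579, 0.0868, 0.2428]
tool_rot: [0.95, -0.312, 0.0, -0.0]
ft_force: [-0.0, -0.2, 0.0]
grip_width: 0.0007
grip_force: 0.0
time: 19.92
position: [0.5769, 0.0899, 0.2427]
tool_rot: [1.0, -0.012, 0.0, -0.0]
ft_force: [-0.4, 0.9, -0.2]
grip_width: 0.0008
grip_force: 0.0
time: 20.33
position: [0.5906, 0.1033, 0.2426]
tool_rot: [0.957, 0.289, 0.0, -0.0]
ft_force: [0.7, -0.2, -0.1]
grip_width: 0.0005
grip_force: 0.0
time: 20.75
position: [0.5943, 0.1222, 0.2426]
tool_rot: [0.826, 0.564, 0.0, -0.0]
ft_force: [-0.2, -0.4, 0.4]
grip_width: 0.0006
grip_force: 0.0
time: 21.17
position: [0.5361, 0.0584, 0.2427]
tool_rot: [0.625, 0.781, 0.0, -0.0]
ft_force: [0.1, 0.9, -0.5]
grip_width: 0.0004
grip_force: 0.0
time: 21.58
position: [0.5374, 0.0592, 0.2426]
tool_rot: [0.627, 0.779, 0.0, 0.0]
ft_force: [-0.2, 0.5, 0.1]
grip_width: 0.0006
grip_force: 0.0
y az 12.269717815543052
[331.67395966 142.63215408]
```

View pics/w6.png

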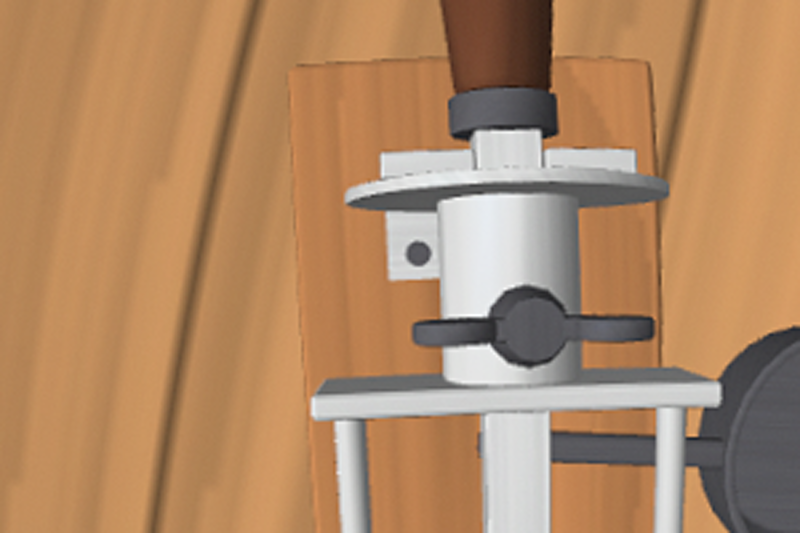

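The wings, from (415,332) to (652,328), lie parallel to the crossbar. The collar sits against the guard, and the fingers are clear above.

```bash
python3 -c "
from rig import robot; print(robot.hand_in())"
```

```text
the job is handed in; nothing more can be done
None
```

I pushed the fork back until its collar sat against the hand guard, screwed the wing screw down to its stop and handed the job in after about 22 s; the last wrist picture shows both in place, but the hand-in gave no verdict.

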